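# Shut and lock the access panel of a junction box

### The job

Shut the raised access panel of the white junction box by pushing it down with the fingertips, then set a fingertip in the slot of its orange quarter-turn fastener and turn it clockwise (seen from above) as far as it goes, so that the white pointer stands at the green dot and the panel is locked. Only push: do not lift the panel further open or pick anything up, and leave the bottle, the grinding jar and the dish beside the box where they stand.

Things in the scene. Friction and masses are not known exactly. Their poses are not given: they have to be found in the camera images.
- housing: White junction box fixed to the worktop, 200 mm (its x) by 220 mm (its y) by 64 mm high, open on top under the panel. Origin: centre of its underside, on the worktop; x points away from the robot to the hinged side (turned by at most 0.4 rad), y to the left, z up. With the panel shut, in this frame: top face of the panel z = 69 mm; push pad at (-75, 75, 71) mm; fastener axis at x = -32, y = -30 mm, slot floor z = 74 mm, top of the fastener z = 93 mm.
- panel (a joint): Hinge of the bare aluminium panel (200 by 220 by 5 mm) that covers the box, rad: 0 shut and flush, positive raised. It is hinged along the far edge (housing x = +100 mm, z = 64 mm), and its near edge rises. Starts 0.35 to 0.65. A stiff friction hinge: it stays where it is left; a push of a few N down near the near edge moves it; it has a firm stop at 0.
- pad (a point): Centre of the top of a black rubber push pad, 30 mm across, 2 mm thick, on the panel's top near its left near corner (25 mm from the near edge, 35 mm from the left edge); rides with the panel. A place to push it shut.
- dial (a joint): Turn of the quarter-turn fastener on the panel, rad, growing clockwise seen from above: 0 open (slot across, along the housing's y), 1.57 locked, at a firm stop (slot along the housing's x). Starts 0 to 0.3. Stiff by friction (0.12 N m) and stays where it is left; it does not spring. A steel tongue under the panel turns with it and passes under a keeper in the box only when the panel is fully shut; turned earlier, it keeps the panel from shutting.
- slot_floor (a point): Point on the fastener's axis, on the floor of its slot. The fastener is a round orange part, 112 mm across, with one straight slot 44 mm wide and 19 mm deep right across it, open at both rims; its floor is black. The point's y axis runs along the slot, away from the pointer end; its z axis is the turning axis, out of the panel. Shut fingertips fit in with room to spare, for instance 36 mm from the axis, and push a slot wall round (about 3 to 5 N there).
- slot_pointer (a point): Point on the slot floor 38 mm from the axis, on the white pointer line at one end of the slot (the right end when open). Red dot on the panel: open; green dot at the panel's near edge: locked.
- sample_bottle: Bystander: white bottle with a blue cap, 50 mm across, 100 mm high, loose, left of the box. Origin: centre of its underside. Farther left, beyond y = 0.35 m, stands a fixed grinder.
- grinding_jar_1: Bystander: steel grinding jar, 52 mm across, 64 mm high, loose, right of the box. Origin: centre of its underside. Farther right, beyond y = -0.25 m (x over 0.43 m), stands a tall fixed centrifuge: keep the arm clear of it when swinging in from the right.
- petri_dish: Bystander: closed white petri dish, 66 mm across, 14 mm high, loose, behind the box. Origin: centre of its underside.

How it is judged:
By the outcome, as a careful person would: the job done as asked, in the order asked, and still so for the second after the job is handed in, with the robot touching nothing.
It also fails if it takes over 51 s, if anything falls off the work surface, if the arm or the gripper's body presses on something with over 40 N, if the wrist force passes 120 N, or if a joint passes its speed limit or range.

### The arm

A 6-joint arm with a two-finger parallel gripper is mounted at the origin on a cart in front of the work surface, level with it; the furniture and walls round the work are solid. World frame = base frame: x ahead of the robot, y to its left, z up, the work surface at z = 0. Lengths are in m, angles in rad, forces in N, time in s.
With the tool pointing down it reaches from about 0.35 to 0.875 m from the base axis. Payload 15.5 kg.
Tool frame: the origin (TCP) lies at the very end of the fingers, on their centre line; the grasp point (between the pads) lies 19 mm behind it; z points along the fingers, y is the line along which they close (so a half turn about z gives the same grasp; the last joint's range is limited). The gripper opens to 85 mm and grips with 20 to 120 N. Pads are 22 mm wide; open, the fingers measure 114 mm over their backs; the gripper's body (76 mm by 85 mm) begins 54 mm behind the grasp point. The pads swing forward as they close: fully open they stand 13 mm farther back than shut.
Start: joints at [1.073, 0.494, 1.345, -0, 1.302, -0.096], TCP at [0.245, 0.575, 0.206] pointing down, gripper open.
Joint ranges: [-2.91, 2.91], [-0.82, 2.16], [0.22, 2.67], [-1.22, 4.37], [0.12, 2.79], [-3.08, 3.08]. Speed limits (rad/s): [1.89, 1.89, 2.57, 3.01, 3.01, 3.01].

### API

Orientations are given as a unit quaternion [w, x, y, z].
In Python, from cell import r gives the robot as it stands. The module is installed in compiled form; this text tells all that it offers.
- The arm moves only by the tool send_rows, never from a script. Its argument "commands" is a list of rows, each a list of 5 numbers: the opening, from 0 (shut) to 1 (fully open), then the shift along the tool's x, y, z in cm, then the turn about the tool's z in rad. A call has exactly 8 rows; each row shifts and turns the commanded pose from where the row before left it, along the tool's axes as they then stand; what a row does not reach is not made up. A row lasts 1/12 s, in which the tool goes at most 41.7 mm and 7.16 degrees, less where a joint would pass 70% of its speed; a pose out of reach is approached as far as the arm can. A call is refused whole if a number of a shift passes 4.17 or a number of a turn 0.125, either way. A call with a gripper value outside its range is refused whole. The fingers move at their own pace and stop on an object; "grip_force" is the grip in N (left out, the last holds). Time passes only in rows, so rows that do not move let the fingers close, or fill a call up. It gives the time, the measured TCP pose, the force, the opening and the grip force at its end, in the units of the state.
- r.get_obs(): the state, without advancing time (a new reading comes with each control period).
- r.grab_frame(name): name is "side" or "top"; returns a dict with "image" (480x640x3 uint8, blue, green, red), "K" (3x3 intrinsics, pixels), "distortion" ([k1, k2, p1, p2, k3] as OpenCV has them; the pictures are not rectified), "pose" (4x4, takes a point from camera to world coordinates). Camera axes: x right, y down, z forward; pixel columns grow to the right and rows downward; lengths in m; the calibration is good to about 2 mm. A picture is of the moment at which its call begins. There is no depth.
- r.finish_job(): hands the job in; it is judged then, once.
The state is a dict: "time": time; "qpos": joint angles; "dq": joint speeds; "joint_efforts": joint torques, N m; "position": TCP position; "tcp_rot": TCP orientation; "ft_force": force on the tool from outside, world axes, zero at the start; "moment": the same for the moment, N m; "gripper_width": finger opening in m; "grip_force": force on a finger pad.
Only numpy, scipy, OpenCV 4.12 (cv2) and the standard library are available. Lean on these libraries where they do the work, as an engineer would, in place of code of your own. Each camera call takes 0.05 s, during which the arm holds its last target. There are 200 camera calls.

## Working session

There is one attempt and no reset: what is moved stays moved. The work goes in short steps, Python scripts to look and compute and a tool call to move; the robot and the scene stay as the last step left them, time stands still between calls to the robot, and variables do not carry over. Pictures are saved under pics/ and viewed, at most 10 in all, crops included, and the job is handed in when it is done.

Besides the shell and the picture viewer there is one more tool, called after ">>>" as a command line: name --pt "numbers of a row" for each row, then --argument value for the rest. send_rows: Moves the arm, as the interface text tells. Its arguments: {"type":"object","properties":{"commands":{"type":"array"},"grip_force":{"type":"number"}},"required":["commands"]}

```bash
mkdir -p pics; python3 - <<'E'
from cell import r
import cv2,numpy as np
o=r.get_obs();print({k:np.round(v,3) for k,v in o.items()})
for n in("side","top"):
    f=r.grab_frame(n);cv2.imwrite(f"pics/{n}0.png",f["image"]);np.savez(f"{n}.npz",**f)
    print(n,np.round(f["K"],1).tolist(),np.round(f["distortion"],4),np.round(f["pose"],3).tolist())
E
```

```text
{'time': np.float64(0.0), 'qpos': array([ 1.072,  0.494,  1.346,  0.   ,  1.303, -0.096]), 'dq': array([ 0.   , -0.001, -0.001, -0.   ,  0.001,  0.001]), 'joint_efforts': array([ 1.0000e-03, -8.8216e+01, -3.8386e+01, -0.0000e+00,  1.0000e-02,
        0.0000e+00]), 'position': array([0.245, 0.575, 0.205]), 'tcp_rot': array([-0.   ,  0.2  ,  0.98 , -0.001]), 'ft_force': array([-0.404, -0.629,  0.075]), 'moment': array([ 0.008,  0.053, -0.013]), 'grip_force': np.float64(0.0), 'gripper_width': np.float64(0.085)}
side [[556.8, 0.0, 308.7], [0.0, 556.8, 232.7], [0.0, 0.0, 1.0]] [-0.1264  0.      0.      0.      0.    ] [[0.984, -0.14, 0.107, 0.545], [-0.177, -0.776, 0.605, -0.51], [-0.002, -0.614, -0.789, 0.84], [0.0, 0.0, 0.0, 1.0]]
top [[450.1, 0.0, 308.4], [0.0, 450.1, 238.8], [0.0, 0.0, 1.0]] [-0.0001  0.      0.      0.      0.    ] [[0.015, -0.993, 0.117, 0.511], [-1.0, -0.014, 0.008, 0.049], [-0.006, -0.117, -0.993, 0.923], [0.0, 0.0, 0.0, 1.0]]
```

View pics/side0.png

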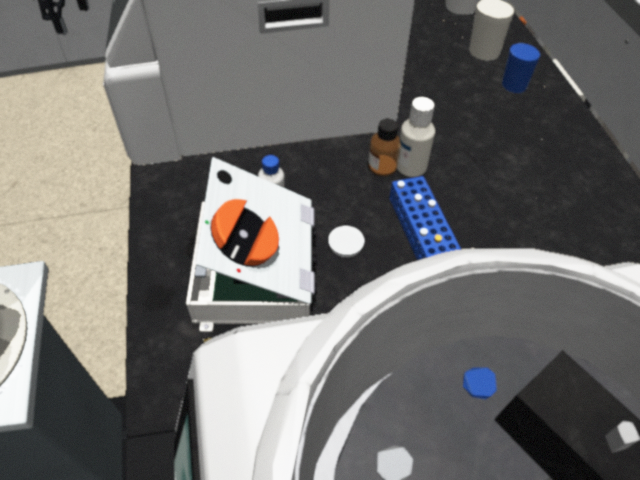

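View pics/top0.png

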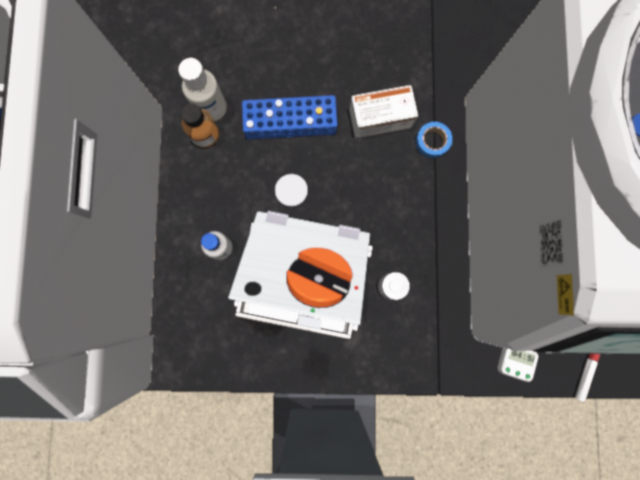

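The top view shows the pad at (253,288), the hub at (319,279), the pointer at (341,289), the red dot at (356,288) and the green dot at (312,310). The side view shows the pad at (224,177), the hub at (243,234), the pointer at (236,252), red at (239,270) and green at (207,222). The bottle is at the left, the jar at the right (395,286) and the dish behind.

```bash
cat > h.py <<'E'
import numpy as np,cv2
from scipy.optimize import least_squares
def load(n): return dict(np.load(n+".npz"))
def P(f): 
    T=np.linalg.inv(f["pose"]); return T[:3]
def und(f,p): return cv2.undistortPoints(np.array([[p]],float),f["K"],f["distortion"])[0,0]
def tri(fa,pa,fb,pb):
    X=cv2.triangulatePoints(P(fa),P(fb),und(fa,pa),und(fb,pb))[:,0]; return X[:3]/X[3]
def proj(f,X):
    T=P(f);return cv2.projectPoints(np.array([X],float),cv2.Rodrigues(T[:,:3])[0],T[:,3],f["K"],f["distortion"])[0][0,0]
def ray(f,p,z):
    d=f["pose"][:3,:3]@np.append(und(f,p),1);o=f["pose"][:3,3];return o+d*(z-o[2])/d[2]
def blob(f,p,lo,hi,w=14):
    u,v=p;im=cv2.cvtColor(f["image"],cv2.COLOR_BGR2HSV)[v-w:v+w,u-w:u+w]
    m=cv2.inRange(im,np.array(lo),np.array(hi));n,l,s,c=cv2.connectedComponentsWithStats(m)
    if n<2:return None
    i=min(range(1,n),key=lambda i:np.hypot(*(c[i]-w))-0.02*s[i,4]);return c[i]+[u-w,v-w],s[i,4]
def H(yaw,x,y):
    c,s=np.cos(yaw),np.sin(yaw);return np.array([[c,-s,0,x],[s,c,0,y],[0,0,1,0],[0,0,0,1.]])
def onpanel(q,X): # X housing coords shut -> world ; q=[x,y,yaw,ang]
    a=q[3];d=np.array(X)-[.1,0,.064];c,s=np.cos(a),np.sin(a)
    # near edge (d x<0) rises
    e=np.array([c*d[0]+s*d[2],d[1],-s*d[0]+c*d[2]])+[.1,0,.064]
    return (H(q[2],q[0],q[1])@np.append(e,1))[:3]
E
python3 - <<'E'
from h import *
t,s=load("top"),load("side")
bl=((0,0,0),(180,255,60));rd=((0,120,80),(8,255,255));gr=((45,80,50),(85,255,255))
px={}
for n,a,b,c in(("pad",(253,288),(224,177),bl),("red",(356,288),(239,270),rd),("green",(312,310),(207,222),gr)):
    A,B=blob(t,a,*c),blob(s,b,*c);print(n,A,B)
    px[n]=(A[0] if A else a,B[0] if B else b)
px["hub"]=((319,279),(243,234));px["ptr"]=((341,289),(236,252))
X={n:tri(t,a,s,b) for n,(a,b) in px.items()}
for n in X:print(n,X[n].round(4))
ref={"pad":(-.075,.075,.071),"hub":(-.032,-.03,.074)}
def res(q):return np.concatenate([np.r_[proj(t,onpanel(q,ref[n]))-px[n][0],proj(s,onpanel(q,ref[n]))-px[n][1]] for n in ref])
q=least_squares(res,[.5,.05,0,.5]).x;print(q.round(4),res(q).round(1))
T=H(q[2],q[0],q[1])
for n in X:
    # back into shut panel coordinates
    f=least_squares(lambda Y:onpanel(q,Y)-X[n],[0,0,.07]).x;print(n,"panel",f.round(4))
for n,p,z in(("bottle",(210,241),.1),("jar",(396,285),.064),("dish",(291,190),.014)):print(n,ray(t,p,z).round(3))
for n,Y in(("pad",(-.075,.075,.071)),("axis",(-.032,-.03,.074))):print(n,"open",onpanel(q,Y).round(4),"shut",onpanel([*q[:3],0],Y).round(4))
for Y in[(-.1,.11),(-.1,-.11),(.1,.11),(.1,-.11)]: print(Y,proj(t,onpanel(q,(*Y,.069))).round(),proj(s,onpanel(q,(*Y,.069))).round())
E
```

```text
pad (array([252.38582677, 288.20472441]), np.int32(127)) (array([223.98076923, 176.69230769]), np.int32(104))
red (array([355.8, 287.4]), np.int32(5)) (array([238.16666667, 270.16666667]), np.int32(6))
green (array([312.28571429, 310.        ]), np.int32(7)) (array([206.6, 221.8]), np.int32(5))
pad [0.517  0.1473 0.1677]
red [ 0.521  -0.0276  0.1436]
green [0.483  0.0469 0.1776]
hub [0.535  0.036  0.1486]
ptr [ 0.5197 -0.0014  0.1545]
[ 0.5434  0.0657 -0.1766  0.6029] [ 0.3 -0.6 -0.6 -0.1 -0.4 -0.9 -0.8  0.4]
pad panel [-0.0744  0.0757  0.0698]
red panel [-0.0321 -0.0957  0.0697]
green panel [-0.0931 -0.0291  0.069 ]
hub panel [-0.0329 -0.0307  0.0752]
ptr panel [-0.0432 -0.0701  0.0753]
bottle [0.602 0.237 0.1  ]
jar [ 0.527 -0.112  0.064]
dish [0.719 0.094 0.014]
pad open [0.517  0.1466 0.169 ] shut [0.4827 0.1527 0.071 ]
axis open [0.5351 0.0367 0.1471] shut [0.5066 0.0417 0.074 ]
(-0.1, 0.11) [228. 297.] [212. 157.]
(-0.1, -0.11) [361. 323.] [195. 264.]
(0.1, 0.11) [257. 211.] [309. 200.]
(0.1, -0.11) [369. 233.] [309. 304.]
```

>>> send_rows --pt "0 -0.8 -1.66 -0.1" --pt "0 -0.8 -1.66 -0.1"

```text
validation failed for argument at $.co...
```

>>> send_rows --pt "0 -0.8 -1.66 -0.1 0" --pt "0 -0.8 -1.66 -0.1 0" --pt "0 -0.8 -1.66 -0.1 0" --pt "0 -0.8 -1.66 -0.1 0" --pt "0 -0.8 -1.66 -0.1 0" --pt "0 -0.8 -1.66 -0.1 0" --pt "0 -0.8 -1.66 -0.1 0" --pt "0 -0.8 -1.66 -0.1 0"

```text
time: 0.77
position: [0.2516, 0.4267, 0.2137]
tcp_rot: [-0.0, 0.2, 0.98, -0.0]
ft_force: [0.7, 0.2, -0.7]
gripper_width: 0.0001
grip_force: 0.0
```

>>> send_rows --pt "0 -0.8 -1.66 -0.1 0" --pt "0 -0.8 -1.66 -0.1 0" --pt "0 -0.8 -1.66 -0.1 0" --pt "0 -0.8 -1.66 -0.1 0" --pt "0 -0.8 -1.66 -0.1 0" --pt "0 -0.8 -1.66 -0.1 0" --pt "0 -0.8 -1.66 -0.1 0" --pt "0 -0.8 -1.66 -0.1 0"

```text
time: 1.43
position: [0.2584, 0.2795, 0.2218]
tcp_rot: [-0.0, 0.2, 0.98, -0.0]
ft_force: [-0.3, 0.3, -0.1]
gripper_width: -0.0003
grip_force: 0.0
```

>>> send_rows --pt "0 -1.81 -0.13 0 0" --pt "0 -1.81 -0.13 0 0" --pt "0 -1.81 -0.13 0 0" --pt "0 -1.81 -0.13 0 0" --pt "0 -1.81 -0.13 0 0" --pt "0 -1.81 -0.13 0 0" --pt "0 -1.81 -0.13 0 0" --pt "0 -1.81 -0.13 0 0"

```text
time: 2.1
position: [0.3884, 0.2135, 0.2217]
tcp_rot: [-0.0, 0.2, 0.98, -0.0]
ft_force: [0.7, 0.4, 0.9]
gripper_width: -0.0002
grip_force: 0.0
```

>>> send_rows --pt "0 -1.81 -0.13 0 0" --pt "0 -1.81 -0.13 0 0" --pt "0 -1.81 -0.13 0 0" --pt "0 -1.81 -0.13 0 0" --pt "0 -1.81 -0.13 0 0" --pt "0 -1.81 -0.13 0 0" --pt "0 -1.81 -0.13 0 0" --pt "0 -1.81 -0.13 0 0"

```text
time: 2.77
position: [0.5175, 0.1472, 0.2216]
tcp_rot: [-0.0, 0.2, 0.98, -0.0]
ft_force: [0.5, 0.3, -0.6]
gripper_width: 0.0001
grip_force: 0.0
```

>>> send_rows --pt "0 0 0 0.55 0" --pt "0 0 0 0.55 0" --pt "0 0 0 0.55 0" --pt "0 0 0 0.55 0" --pt "0 0 0 0.55 0" --pt "0 0 0 0.55 0" --pt "0 0 0 0.55 0" --pt "0 0 0 0.55 0"

```text
time: 3.43
position: [0.5167, 0.1479, 0.1773]
tcp_rot: [-0.0, 0.2, 0.98, -0.0]
ft_force: [0.1, 0.4, 0.6]
gripper_width: 0.0001
grip_force: 0.0
```

>>> send_rows --pt "0 0.3 -0.07 0.65 0" --pt "0 0.3 -0.07 0.65 0" --pt "0 0.3 -0.07 0.65 0" --pt "0 0.3 -0.07 0.65 0" --pt "0 0.3 -0.07 0.65 0" --pt "0 0.3 -0.07 0.65 0" --pt "0 0.3 -0.07 0.65 0" --pt "0 0.3 -0.07 0.65 0"

```text
time: 4.1
position: [0.4923, 0.1521, 0.1253]
tcp_rot: [0.0, 0.2, 0.98, 0.0]
ft_force: [-0.4, -0.3, 2.0]
gripper_width: 0.0001
grip_force: 0.8
```

>>> send_rows --pt "0 0.12 -0.03 0.65 0" --pt "0 0.12 -0.03 0.65 0" --pt "0 0.12 -0.03 0.65 0" --pt "0 0.12 -0.03 0.65 0" --pt "0 0.1 -0.02 0.6 0" --pt "0 0 0 0.6 0" --pt "0 0 0 0.6 0" --pt "0 0 0 0.6 0"

```text
time: 4.77
position: [0.4869, 0.153, 0.0753]
tcp_rot: [0.0, 0.2, 0.98, 0.0]
ft_force: [-2.5, -0.2, 1.9]
gripper_width: 0.0001
grip_force: 0.8
```

>>> send_rows --pt "0 0 0 0.2 0" --pt "0 0 0 0.2 0" --pt "0 0 0 0.1 0" --pt "0 0 0 0.1 0" --pt "0 0 0 0 0" --pt "0 0 0 0 0" --pt "0 0 0 0 0" --pt "0 0 0 0 0"

```text
time: 5.43
position: [0.4869, 0.1531, 0.07]
tcp_rot: [0.0, 0.2, 0.98, 0.0]
ft_force: [0.8, -0.8, 0.7]
gripper_width: -0.0
grip_force: 0.0
```

```bash
python3 - <<'E'
from cell import r
import cv2,numpy as np
print(r.get_obs()["ft_force"],r.get_obs()["position"])
im=[]
for n in("side","top"):
    f=r.grab_frame(n);np.savez(f"{n}.npz",**f);i=f["image"]
    c=i[130:350,150:370] if n=="side" else i[180:360,200:420];im.append(cv2.resize(c,(400,400),interpolation=2))
cv2.imwrite("pics/c1.png",np.hstack(im))
E
```

```text
[ 0.81036907 -0.83899924  0.65097199] [0.48689926 0.15306835 0.0700219 ]
```

View pics/c1.png

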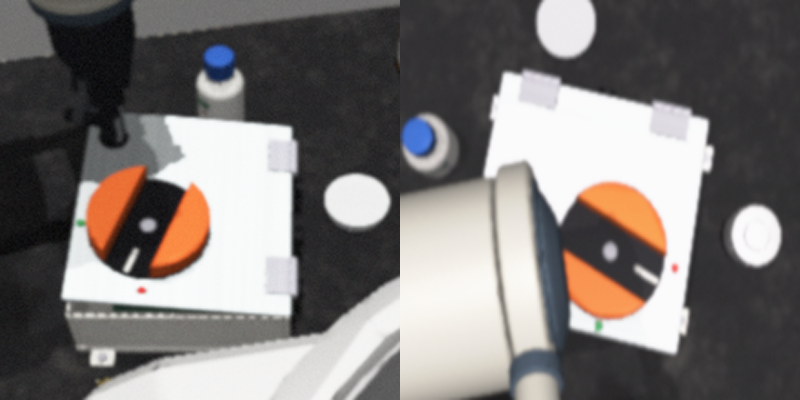

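The panel is almost shut, with a thin dark gap still visible at the near-right edge. The fastener slot and pointer are clear. No stop has been felt yet, so I press further.

>>> send_rows --pt "0 0 0 0.06 0" --pt "0 0 0 0.06 0" --pt "0 0 0 0.06 0" --pt "0 0 0 0.06 0" --pt "0 0 0 0.06 0" --pt "0 0 0 0 0" --pt "0 0 0 0 0" --pt "0 0 0 0 0"

```text
time: 6.2
position: [0.4868, 0.153, 0.0669]
tcp_rot: [0.0, 0.2, 0.98, 0.0]
ft_force: [-0.1, -0.3, 0.5]
gripper_width: 0.0002
grip_force: 0.0
```

```bash
cat > m.py <<'E'
from h import *
from cell import r
t,s=[r.grab_frame(n) for n in("top","side")]
print(r.get_obs()["ft_force"].round(1),r.get_obs()["position"].round(4))
q=[.5434,.0657,-.1766,0]
rd=((0,120,80),(8,255,255));gr=((45,80,50),(85,255,255))
for n,a,b,c,Y in(("red",(351,301),(228,290),rd,(-.032,-.0955,.069)),("green",(309,326),(194,253),gr,(-.093,-.0295,.069))):
    A,B=blob(t,a,*c,9),blob(s,b,*c,9)
    print(n,A,B, A and B and tri(t,A[0],s,B[0]).round(4))
    for ang in(0,.03,.06):
        w=onpanel([*q[:3],ang],Y);print(ang,w.round(4),proj(t,w).round(1),proj(s,w).round(1))
im=[cv2.resize(s["image"][230:330,170:290],(480,400),interpolation=2)]
cv2.imwrite("pics/c2.png",im[0])
E
python3 m.py
```

```text
[-0.4  0.3  0.4] [0.4868 0.153  0.0669]
red (array([350.5, 300.5]), np.int32(4)) (array([227.28571429, 290.        ]), np.int32(7)) [ 0.4978 -0.0234  0.0871]
0 [ 0.4951 -0.0227  0.069 ] [349.2 301.1] [226.2 295.9]
0.03 [ 0.4953 -0.0227  0.073 ] [349.4 301.1] [226.  294.7]
0.06 [ 0.4956 -0.0228  0.0769] [349.6 300.9] [225.9 293.4]
green (array([309.        , 326.28571429]), np.int32(7)) (array([194. , 253.5]), np.int32(6)) [0.4503 0.0522 0.095 ]
0 [0.4467 0.053  0.069 ] [308.6 326.7] [193.8 262.5]
0.03 [0.4469 0.053  0.0748] [308.6 326.8] [193.4 260.5]
0.06 [0.4473 0.0529 0.0806] [308.6 326.9] [193.1 258.5]
```

View pics/c2.png

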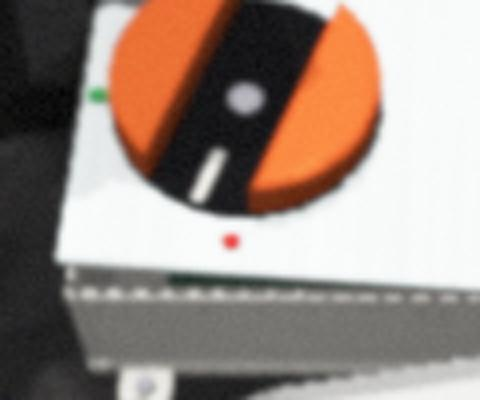

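The red dot is at side (227,290) and the green dot at (194,253.5), so the panel still stands about 0.13 rad open. I check where the fingertip really is.

```bash
python3 - <<'E'
from h import *
from cell import r
t,s=[r.grab_frame(n) for n in("top","side")]
p=r.get_obs()["position"];print("tcp px",proj(t,p),proj(s,p),"pad .13",[proj(s,onpanel([.5434,.0657,-.1766,a],(-.075,.075,.071))).round(1) for a in(0,.13)])
cv2.imwrite("pics/c3.png",np.hstack([cv2.resize(s["image"][140:300,140:300],(560,560),interpolation=2)]))
E
```

```text
tcp px [255.78134657 304.16018358] [213.28847245 215.27608542] pad .13 [array([210.7, 214.3]), array([210.3, 206.1])]
```

View pics/c3.png

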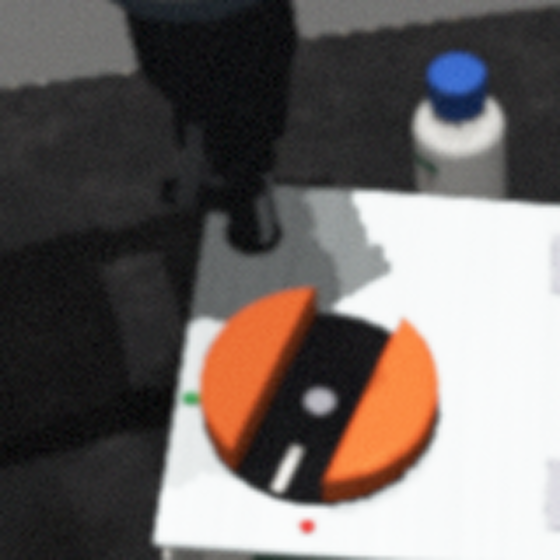

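The pad is at about side (213,207), with the fingertip on it. That fits 0.13 rad open, so the real fingertip ends well above the reported TCP. I keep pushing in small steps and watch both the dots and the force.

>>> send_rows --pt "0 0 0 0.12 0" --pt "0 0 0 0.12 0" --pt "0 0 0 0.12 0" --pt "0 0 0 0.12 0" --pt "0 0 0 0.12 0" --pt "0 0 0 0.12 0" --pt "0 0 0 0.12 0" --pt "0 0 0 0 0"

```text
time: 7.07
position: [0.4867, 0.153, 0.0582]
tcp_rot: [-0.0, 0.2, 0.98, -0.0]
ft_force: [-0.1, 0.0, 0.0]
gripper_width: -0.0001
grip_force: 0.1
```

```bash
python3 m.py | grep -v "^0"
```

```text
[ 0.1  0.1 -0.5] [0.4869 0.153  0.0584]
red (array([350., 301.]), np.int32(1)) (array([227.16666667, 291.83333333]), np.int32(6)) [ 0.4969 -0.023   0.0812]
green (array([308.5, 326.5]), np.int32(4)) (array([194. , 256.5]), np.int32(6)) [0.449  0.0531 0.0855]
```

>>> send_rows --pt "0 0 0 0.12 0" --pt "0 0 0 0.12 0" --pt "0 0 0 0.12 0" --pt "0 0 0 0.12 0" --pt "0 0 0 0.12 0" --pt "0 0 0 0.12 0" --pt "0 0 0 0.12 0" --pt "0 0 0 0.12 0"

```text
time: 7.83
position: [0.4867, 0.153, 0.0487]
tcp_rot: [-0.0, 0.2, 0.98, -0.0]
ft_force: [-1.1, -0.3, 1.3]
gripper_width: 0.0001
grip_force: 0.7
```

```bash
python3 m.py | grep -v "^0"
```

```text
[0.4 0.3 0.3] [0.4867 0.153  0.0487]
red (array([350., 301.]), np.int32(1)) (array([227.5, 294.5]), np.int32(4)) [ 0.4966 -0.0236  0.0741]
green (array([308.5, 326.5]), np.int32(4)) (array([194.5, 260. ]), np.int32(6)) [0.4482 0.0531 0.0755]
```

>>> send_rows --pt "0 0 0 0.06 0" --pt "0 0 0 0.06 0" --pt "0 0 0 0.06 0" --pt "0 0 0 0.06 0" --pt "0 0 0 0.06 0" --pt "0 0 0 0.06 0" --pt "0 0 0 0.06 0" --pt "0 0 0 0.06 0"

```text
time: 8.6
position: [0.4868, 0.1531, 0.0452]
tcp_rot: [0.0, 0.2, 0.98, 0.0]
ft_force: [-10.9, -1.8, 44.7]
gripper_width: 0.0001
grip_force: 22.3
```

>>> send_rows --pt "0 0 0 0.04 0" --pt "0 0 0 0.04 0" --pt "0 0 0 0.04 0" --pt "0 0 0 0.04 0" --pt "0 0 0 0.03 0" --pt "0 0 0 0.0 0" --pt "0 0 0 0 0" --pt "0 0 0 0 0"

```text
time: 9.27
position: [0.487, 0.1532, 0.0449]
tcp_rot: [0.001, 0.2, 0.98, 0.0]
ft_force: [-17.4, -2.6, 70.1]
gripper_width: 0.0001
grip_force: 34.9
```

```bash
python3 m.py | grep -v "^0"
```

```text
[-16.4  -1.9  70.2] [0.487  0.1532 0.0449]
red (array([350., 301.]), np.int32(1)) (array([227.5, 295. ]), np.int32(6)) [ 0.4966 -0.0237  0.0728]
green (array([308.5, 326.5]), np.int32(4)) (array([194.5, 261. ]), np.int32(2)) [0.4479 0.0531 0.0727]
```

>>> send_rows --pt "0 0 0 -0.3 0" --pt "0 0 0 -0.6 0" --pt "0 0 0 -1 0" --pt "0 0 0 -1.2 0" --pt "0 0 0 -1.5 0" --pt "0 0 0 -1.5 0" --pt "0 0 0 -1.5 0" --pt "0 0 0 -0.4 0"

```text
time: 10.03
position: [0.4878, 0.1532, 0.1244]
tcp_rot: [0.001, 0.2, 0.98, 0.001]
ft_force: [1.8, 0.2, 0.8]
gripper_width: -0.0
grip_force: 0.0
```

```bash
python3 m.py | grep -v "^0"; python3 - <<'E'
from h import *
from cell import r
t,s=[r.grab_frame(n) for n in("top","side")]
p=r.get_obs()["position"];print("tcp px",proj(t,p).round(),proj(s,p).round())
for n in range(2):
    for Y in((-.032,-.03,.074),(-.075,.075,.071)):
        print(Y,proj((t,s)[n],onpanel([.5434,.0657,-.1766,0],Y)).round(1))
cv2.imwrite("pics/c4.png",np.hstack([cv2.resize(s["image"][140:340,150:350],(400,400),interpolation=2),cv2.resize(t["image"][190:390,200:400],(400,400),interpolation=2)]))
E
```

```text
[-0.5 -0.1 -0.5] [0.4873 0.1531 0.1229]
red (array([350., 301.]), np.int32(1)) (array([227.4, 294.8]), np.int32(5)) [ 0.4965 -0.0237  0.0734]
green (array([308.5, 326.5]), np.int32(4)) (array([194.5, 261. ]), np.int32(2)) [0.4479 0.0531 0.0727]
tcp px [252. 305.] [209. 195.]
(-0.032, -0.03, 0.074) [315.  294.5]
(-0.075, 0.075, 0.071) [255.6 306.4]
(-0.032, -0.03, 0.074) [229.2 261. ]
(-0.075, 0.075, 0.071) [210.7 214.3]
```

View pics/c4.png

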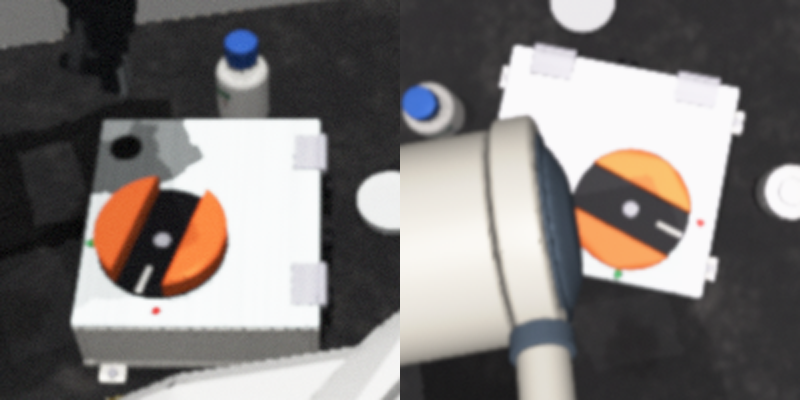

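The panel is flush shut: green is at side (194.5,261), the hub at side (231,260) and top (315,294.5). The real fingertip ends about 25 mm above the TCP reading. Next I go over the pointer end of the slot.

>>> send_rows --pt "0 -0.375 -0.82 0 0" --pt "0 -0.375 -0.82 0 0" --pt "0 -0.375 -0.82 0 0" --pt "0 -0.375 -0.82 0 0" --pt "0 -0.375 -0.82 0 0" --pt "0 -0.375 -0.82 0 0" --pt "0 -0.375 -0.82 0 0" --pt "0 -0.375 -0.82 0 0"

```text
time: 10.9
position: [0.4887, 0.0799, 0.1222]
tcp_rot: [0.0, 0.2, 0.98, 0.0]
ft_force: [0.6, 0.2, -0.2]
gripper_width: -0.0001
grip_force: 0.0
```

>>> send_rows --pt "0 -0.375 -0.82 0 0" --pt "0 -0.375 -0.82 0 0" --pt "0 -0.375 -0.82 0 0" --pt "0 -0.375 -0.82 0 0" --pt "0 -0.375 -0.82 0 0" --pt "0 -0.375 -0.82 0 0" --pt "0 -0.375 -0.82 0 0" --pt "0 -0.375 -0.82 0 0"

```text
time: 11.57
position: [0.4905, 0.0079, 0.1222]
tcp_rot: [0.0, 0.2, 0.98, -0.0]
ft_force: [-0.3, 0.3, -0.3]
gripper_width: 0.0001
grip_force: 0.0
```

>>> send_rows --pt "0 0 0 0.6 0" --pt "0 0 0 0.6 0" --pt "0 0 0 0.6 0" --pt "0 0 0 0.6 0" --pt "0 0 0 0.6 0" --pt "0 0 0 0.6 0" --pt "0 0 0 0.6 0" --pt "0 0 0 0 0"

```text
time: 12.23
position: [0.4899, 0.009, 0.079]
tcp_rot: [-0.001, 0.2, 0.98, -0.0]
ft_force: [-1.1, -1.0, -0.4]
gripper_width: 0.0002
grip_force: 0.0
```

```bash
python3 - <<'E'
from h import *
from cell import r
t,s=[r.grab_frame(n) for n in("top","side")]
p=r.get_obs()["position"];print("tcp px",p,proj(t,p).round(),proj(s,p).round())
cv2.imwrite("pics/c5.png",np.hstack([cv2.resize(s["image"][200:300,170:270],(400,400),interpolation=2),cv2.resize(t["image"][240:340,250:350],(400,400),interpolation=2)]))
E
```

```text
tcp px [0.49037496 0.00891301 0.07993136] [333. 304.] [221. 277.]
```

View pics/c5.png

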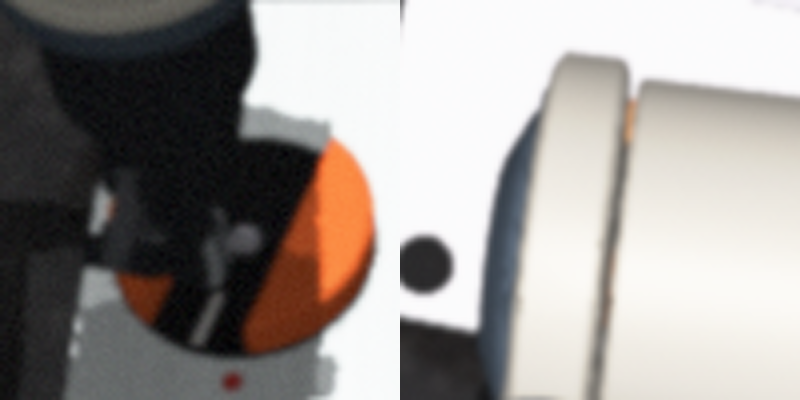

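The hub is at side (231,260) and the pointer at side (221,280). The finger hangs over the slot's pointer half, so I lower it gently.

>>> send_rows --pt "0 0 0 0.3 0" --pt "0 0 0 0.3 0" --pt "0 0 0 0.3 0" --pt "0 0 0 0.3 0" --pt "0 0 0 0.2 0" --pt "0 0 0 0.2 0" --pt "0 0 0 0.1 0" --pt "0 0 0 0 0"

```text
time: 13.0
position: [0.4904, 0.0088, 0.063]
tcp_rot: [-0.0, 0.2, 0.98, -0.0]
ft_force: [-0.3, 0.2, 0.1]
gripper_width: -0.0004
grip_force: 0.0
```

>>> send_rows --pt "0 0 0 0.15 0" --pt "0 0 0 0.15 0" --pt "0 0 0 0.15 0" --pt "0 0 0 0.15 0" --pt "0 0 0 0.15 0" --pt "0 0 0 0.15 0" --pt "0 0 0 0.1 0" --pt "0 0 0 0 0"

```text
time: 13.67
position: [0.4904, 0.0088, 0.053]
tcp_rot: [-0.0, 0.2, 0.98, -0.0]
ft_force: [-0.7, -0.2, -0.5]
gripper_width: -0.0001
grip_force: 0.0
```

>>> send_rows --pt "0 0.15 0 0 0" --pt "0 0.15 0 0 0" --pt "0 0.15 0 0 0" --pt "0 0.15 0 0 0" --pt "0 0.15 0 0 0" --pt "0 0.1 0 0 0" --pt "0 0 0 0 0" --pt "0 0 0 0 0"

```text
time: 14.33
position: [0.4827, 0.0122, 0.0532]
tcp_rot: [0.0, 0.2, 0.98, 0.0]
ft_force: [-0.3, -0.0, -0.0]
gripper_width: 0.0
grip_force: 0.0
```

>>> send_rows --pt "0 0.29 0.1 0 0.08" --pt "0 0.29 0.1 0 0.08" --pt "0 0.29 0.1 0 0.08" --pt "0 0.29 0.1 0 0.08" --pt "0 0.29 0.1 0 0.08" --pt "0 0.29 0.1 0 0.08" --pt "0 0.29 0.1 0 0.08" --pt "0 0.29 0.1 0 0.08"

```text
time: 15.0
position: [0.47, 0.0326, 0.0532]
tcp_rot: [0.0, 0.5, 0.866, -0.0]
ft_force: [-0.2, -2.4, -0.3]
gripper_width: -0.0001
grip_force: 1.1
```

```bash
cat > p.py <<'E'
from cell import r
import numpy as np
from scipy.spatial.transform import Rotation as R
o=r.get_obs();w,x,y,z=o["tcp_rot"];M=R.from_quat([x,y,z,w]).as_matrix()
a=np.array([.507,.0417,0]);d=o["position"]-a;d[2]=0
print("tool rel mm",(M.T@d*1000).round(1),"xdir deg",np.degrees(np.arctan2(M[1,0],M[0,0])).round(1),"goal 79.9","F tool",(M.T@o["ft_force"]).round(1),"z",o["position"][2].round(4),"q",o["qpos"].round(2))
E
python3 p.py
```

```text
tool rel mm [ 10.6 -36.6  -0. ] xdir deg 120.0 goal 79.9 F tool [-2.  -1.4  0.3] z 0.0532 q [-0.06  0.51  1.88 -0.    0.75 -0.58]
```

>>> send_rows --pt "0 0.32 0.11 0 0.087" --pt "0 0.32 0.11 0 0.087" --pt "0 0.32 0.11 0 0.087" --pt "0 0.32 0.11 0 0.087" --pt "0 0.32 0.11 0 0.087" --pt "0 0.32 0.11 0 0.087" --pt "0 0.32 0.11 0 0.087" --pt "0 0.32 0.11 0 0.087"

```text
time: 15.67
position: [0.4725, 0.059, 0.0531]
tcp_rot: [-0.0, 0.765, 0.644, -0.0]
ft_force: [-1.1, -1.7, 1.1]
gripper_width: 0.0001
grip_force: 1.2
```

```bash
python3 p.py
```

```text
tool rel mm [ 11.2 -37.    0. ] xdir deg 80.1 goal 79.9 F tool [-1.8 -0.8 -1.1] z 0.0531 q [-0.    0.52  1.87 -0.    0.75  0.17]
```

Now I nudge along tool x until the stop is felt.

>>> send_rows --pt "0 0.05 0 0 0" --pt "0 0.05 0 0 0" --pt "0 0.05 0 0 0" --pt "0 0.05 0 0 0" --pt "0 0.05 0 0 0" --pt "0 0.05 0 0 0" --pt "0 0 0 0 0" --pt "0 0 0 0 0"

```text
time: 16.33
position: [0.4736, 0.0607, 0.0532]
tcp_rot: [0.001, 0.763, 0.646, -0.0]
ft_force: [1.8, -17.7, -1.3]
gripper_width: -0.0001
grip_force: 8.4
```

```bash
python3 p.py
```

```text
tool rel mm [ 13.3 -36.1  -0. ] xdir deg 80.5 goal 79.9 F tool [-17.2   4.7   1.3] z 0.0532 q [ 0.    0.52  1.87 -0.    0.75  0.17]
```

The force is 17 N against the stop. One more small nudge, then I back off and lift clear.

>>> send_rows --pt "0 0.05 0 0 0" --pt "0 0.05 0 0 0" --pt "0 0 0 0 0" --pt "0 0 0 0 0" --pt "0 -0.3 0 0 0" --pt "0 -0.5 0 0 0" --pt "0 -0.4 0 0 0" --pt "0 0 0 0 0"

```text
time: 17.0
position: [0.4713, 0.0506, 0.0532]
tcp_rot: [-0.0, 0.764, 0.645, -0.0]
ft_force: [-0.3, 0.4, -0.1]
gripper_width: -0.0003
grip_force: 0.0
```

>>> send_rows --pt "0 0 0 -0.6 0" --pt "0 0 0 -1.2 0" --pt "0 0 0 -1.5 0" --pt "0 0 0 -2 0" --pt "0 0 0 -2 0" --pt "0 0 0 -2 0" --pt "0 0 0 -2 0" --pt "0 0 0 -1 0"

```text
time: 17.67
position: [0.4722, 0.0514, 0.1788]
tcp_rot: [0.001, 0.764, 0.646, 0.001]
ft_force: [0.5, -0.5, -0.6]
gripper_width: 0.0001
grip_force: 0.0
```

>>> send_rows --pt "0 0 1 -0.3 0" --pt "0 0 1 -0.3 0" --pt "0 0 1 -0.3 0" --pt "0 0 -1 0 0" --pt "0 0 -1 0 0" --pt "0 0 -1 0 0" --pt "0 0 0 0 0" --pt "0 0 0 0 0"

```text
time: 18.33
position: [0.4704, 0.0514, 0.1853]
tcp_rot: [-0.0, 0.764, 0.645, -0.0]
ft_force: [-0.1, -0.5, -0.8]
gripper_width: -0.0002
grip_force: 0.0
```

```bash
python3 - <<'E'
from h import *
from cell import r
t,s=[r.grab_frame(n) for n in("top","side")]
print(r.get_obs()["position"],r.get_obs()["ft_force"].round(1))
cv2.imwrite("pics/c6.png",np.hstack([cv2.resize(s["image"][140:340,150:350],(400,400),interpolation=2),cv2.resize(t["image"][180:380,200:400],(400,400),interpolation=2)]))
E
```

```text
[0.47151842 0.05121176 0.18533256] [-0.5 -0.2  1.1]
```

View pics/c6.png

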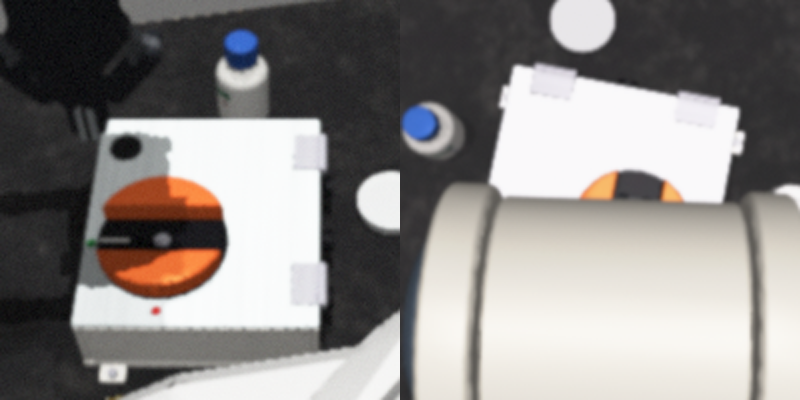

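The panel is flush, and the white pointer at side crop (100–130,240) stands at the green dot at (91,243). The bottle and dish have not moved, and the arm is clear.

```bash
python3 -c "
from cell import r
print(r.finish_job())"
```

```text
the job is handed in; nothing more can be done
None
```

The panel is pushed shut and flush, the fastener is turned clockwise to its stop with the pointer at the green dot, and the job was handed in at about 18.5 s of robot time with the arm clear. The peak wrist force I read was about 72 N. The last picture shows the bottle and dish unmoved, but the arm mostly hid the jar.

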